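# Close a staining dish and log its tag

### The arm

A 6-joint arm with a two-finger parallel gripper is mounted at the origin on the work surface. World frame = base frame: x ahead of the robot, y to its left, z up, the work surface at z = 0. Lengths are in mm, angles in rad, forces in N, time in s.
With the tool pointing down it reaches from about 325 to 850 mm from the base axis. Payload 15.5 kg.
Tool frame: the origin (TCP) lies between the finger pads; the fingertips stand 17 mm ahead of it and the grasp point (between the pads) lies 2 mm behind it; z points along the fingers, y is the line along which they close (so a half turn about z gives the same grasp; the last joint's range is limited). The gripper opens to 91 mm and grips with 3 to 60 N. Pads are 32 mm wide; open, the fingers measure 118 mm over their backs; the gripper's body (76 mm by 178 mm) begins 60 mm behind the grasp point.
Start: joints at [1.131, 0.494, 1.345, -0, 1.302, -0.096], TCP at [210.662, 588.428, 230.915] pointing down, gripper open.
Joint ranges: [-2.91, 2.91], [-0.82, 2.16], [0.22, 2.67], [-1.22, 4.37], [0.12, 2.79], [-3.08, 3.08]. Speed limits (rad/s): [1.89, 1.89, 2.57, 3.01, 3.01, 3.01].

### API

Orientations are given as a rotation vector (axis times angle).
In Python, from cell import observe, grab_frame, arm gives the robot as it stands.
- The arm moves only by the shell command python3 -m jog 'ROWS' [FORCE]. ROWS is JSON, a list of rows, each an object with "turn": the turn, a rotation vector about the tool's x, y, z in rad, a list of three; "xyz": the shift along the tool's x, y, z in m, a list of three; "claw": the finger opening in m, from 0 to 0.0912. In form: [{"turn": [wx, wy, wz], "xyz": [dx, dy, dz], "claw": claw}, ...]. A call has exactly 8 rows; each row shifts and turns the commanded pose from where the row before left it, along the tool's axes as they then stand; what a row does not reach is not made up. A row lasts 1/10 s, in which the tool goes at most 50 mm and 8.59 degrees, less where a joint would pass 70% of its speed; a pose out of reach is approached as far as the arm can. A call is refused whole if a number of a shift passes 0.05 or a number of a turn 0.15, either way. A call with a gripper value outside its range is refused whole. The fingers move at their own pace and stop on an object; FORCE is the grip in N (left out, the last holds). Time passes only in rows, so rows that do not move let the fingers close, or fill a call up. It gives the time, the measured TCP pose, the force, the opening and the grip force at its end, in the units of the state.
- observe(): the state, without advancing time (a new reading comes with each control period).
- grab_frame(name): name is "scene" or "top" or "wrist"; returns a dict with "image" (480x640x3 uint8, blue, green, red), "z_map" (480x640 float32, mm along the optical axis (not along the pixel's ray), 0 where there is no reading), "fovy" (degrees; the focal length in pixels is half the picture's height over the tangent of half this angle, whatever the lens; pixels are square), "cx", "cy" (the principal point, pixels), "D" ([k1, k2, p1, p2, k3] as OpenCV has them; the pictures are not rectified), "R" (3x3) and "t" (3): a world point X has camera coordinates R X + t. Camera axes: x right, y down, z forward; pixel columns grow to the right and rows downward; lengths in mm; the calibration is good to about 2 mm. A picture is of the moment at which its call begins.
- arm.close_job(): hands the job in; it is judged then, once.
The state is a dict: "clock": time; "joints": joint angles; "qvel": joint speeds; "joint_efforts": joint torques, N m; "position": TCP position; "eef_rot": TCP orientation; "ft_force": force on the tool from outside, world axes, zero at the start; "torque": the same for the moment, N m; "finger_gap": opening from 0.0 (shut) to 1.0 (fully open); "finger_force": force on a finger pad.
Only numpy, scipy, OpenCV 4.12 (cv2) and the standard library are available. Lean on these libraries where they do the work, as an engineer would, in place of code of your own. Each camera call takes 0.05 s, during which the arm holds its last target. There are 200 camera calls.

### The job

Close the open staining dish with the loose lid, set down square and fully home (lower it, do not drop it), then take the orange tag reader from its dock and press its sprung nose square onto the middle of the sloping tag in front of that same dish, until the nose is pushed in about halfway, and hold it still there for about two seconds. The tag cartridge sticks out of its bay by an unknown amount, so feel for it gently and do not ram it. Finally stand the reader upright back in its dock without dropping it, the lid still closed, and leave the other station and the other things on the bench where they are.

Things in the scene. Friction and masses are not known exactly. Their poses are not given: they have to be found in the camera images.
- station: the station to work on, fixed: grey base 190 x 130 x 12 mm; origin under its centre, x points from the tag side (facing the robot) to the dish side. Centred 40 mm towards +x stands the open clear dish, 90 (x) x 120 (y) mm outside, 82 x 112 inside, rim 82 mm above the table. In front of it is the sloping white tag head
- dish_rim (a point): centre of the open dish's mouth, at rim height (82 mm above the table); axes as the station's
- tag_bay (a point): centre of the tag head's sloping white face (72 x 90 mm), 46 mm above the table; z: its outward normal, 35 degrees from vertical towards the station's -x; x up the slope, y across. The tag, a grey cartridge 52 x 60 mm with a white label and a 20 mm red dot in its middle, stands out of this face along z by 1 to 15 mm (not reported; it does not give when pressed)
- lid: the loose black lid, 160 g: plate 94 (x) x 124 (y) x 6 mm over a lip 77 x 107 x 8 mm that drops into the dish; origin at the centre of the lip's underside; on top a green bar handle 14 mm thick (x), 60 mm long (y), from 14 to 44 mm above the origin. Closed, the plate rests on the rim, the origin 8 mm below it; either way round is right
- reader: the tag reader, 0.2 kg, standing upright in its dock: black round shoulder 48 mm across and 12 mm high, above it an orange square grip 30 x 30 mm up to 118 mm; origin at the centre of the shoulder's underside, z up along the reader, away from the nose
- nose_tip (a point): the middle of the flat end of the reader's nose, a steel round 22 mm across that stands out 24 mm below the shoulder; axes as the reader's
- nose (a joint): how far the nose is pushed in, m: 0 out, 0.010 at its stop; spring 2 N at first, 10 N at the stop
- dock: grey block 76 x 76 x 34 mm, fixed, with a round hole 33 mm across through its middle for the nose; the reader's shoulder rests on its top, 34 mm above the table; origin under its centre
- other_station: the other station, fixed, built the same but its dish already has its lid: not to be touched; origin and axes as the station's
- amber_bottle: bystander: amber bottle 64 mm wide, 150 mm tall; origin under its centre
- slide_box: bystander: blue slide box 50 x 80 x 30 mm; origin under its centre
- dropper: bystander: small green bottle 32 mm wide, 65 mm tall; origin under its centre
- basket: bystander: open green basket 90 x 130 x 50 mm; origin under its centre
- beaker: bystander: glass beaker 66 mm wide, 80 mm tall; origin under its centre
- jar: bystander: glass jar 52 mm wide, 70 mm tall; origin under its centre
- brush: bystander: lab brush lying flat

How it is judged:
By the outcome, as a careful person would: the job done as asked, in the order asked, and still so for the second after the job is handed in, with the robot touching nothing.
It also fails if it takes over 70 s, if anything falls off the work surface, if the arm or the gripper's body presses on something with over 40 N, if the wrist force passes 120 N, or if a joint passes its speed limit or range.

## Working session

There is one attempt and no reset: what is moved stays moved. The work goes in short steps, Python scripts to look and compute and a shell command to move; the robot and the scene stay as the last step left them, time stands still between calls to the robot, and variables do not carry over. Pictures are saved under pics/ and viewed, at most 10 in all, crops included, and the job is handed in when it is done.

```bash
ls; mkdir -p pics
python3 - <<'E'
from cell import observe, grab_frame, arm
import cv2,numpy as np,pickle
s=observe();print(s)
for n in ("scene","top"):
    f=grab_frame(n);pickle.dump(f,open(f'{n}0.pkl','wb'));cv2.imwrite(f'pics/{n}0.png',f['image'])
    print(n,f['fovy'],f['cx'],f['cy'],f['D'],f['R'],f['t'],(f['z_map']>0).mean())
E
```

```text
pics
{'clock': 0.0, 'joints': array([ 1.13152645e+00,  4.94187484e-01,  1.34615339e+00,  4.00696556e-07,
        1.30247978e+00, -9.54817360e-02]), 'qvel': array([-2.15912074e-04, -1.60809424e-04,  1.51698263e-03,  9.22204287e-04,
        4.03084009e-05,  2.09177363e-05]), 'joint_efforts': array([ 2.36710228e-03, -8.78813910e+01, -3.81852186e+01,  7.08767236e-02,
        5.30752097e-02, -8.30808199e-05]), 'position': array([210.48978438, 588.10018447, 230.32803174]), 'eef_rot': array([-5.37310194e-01, -3.09497301e+00,  1.86004973e-03]), 'ft_force': array([-0.96371045,  0.41247002, -0.32710516]), 'torque': array([ 0.05232065, -0.05730978,  0.02746657]), 'finger_force': 0.0, 'finger_gap': 0.9983874214415402}
scene 43.073531387219795 328.9911787230252 238.96091687493615 [0.07226311 0.         0.         0.         0.        ] [[-0.88051985  0.47382994 -0.01303789]
 [ 0.39030377  0.70914618 -0.58717515]
 [-0.26897539 -0.52210812 -0.8093549 ]] [ 491.1674345  -173.20100678 1471.40078237] 0.9958723958333333
top 57.547236641073006 323.86216760367023 236.03767839419825 [-0.09239068  0.          0.          0.          0.        ] [[ 4.60201333e-04 -9.99985120e-01 -5.43578403e-03]
 [-9.89323945e-01  3.36888276e-04 -1.45732696e-01]
 [ 1.45732359e-01  5.44481768e-03 -9.89309069e-01]] [ 18.83253523 559.59408832 959.69457205] 0.9961165364583333
```

View pics/top0.png

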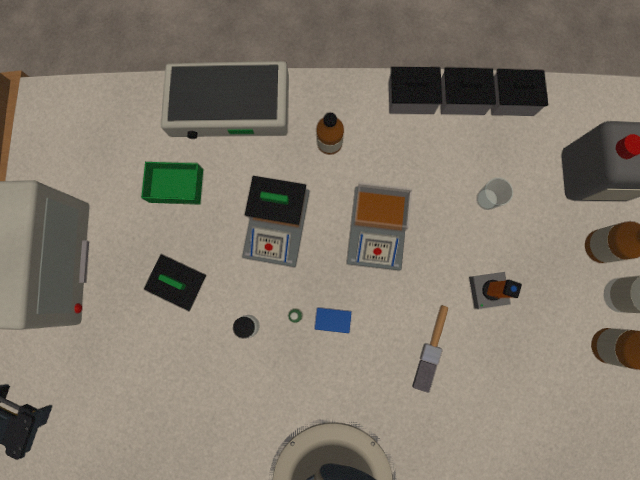

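View pics/scene0.png

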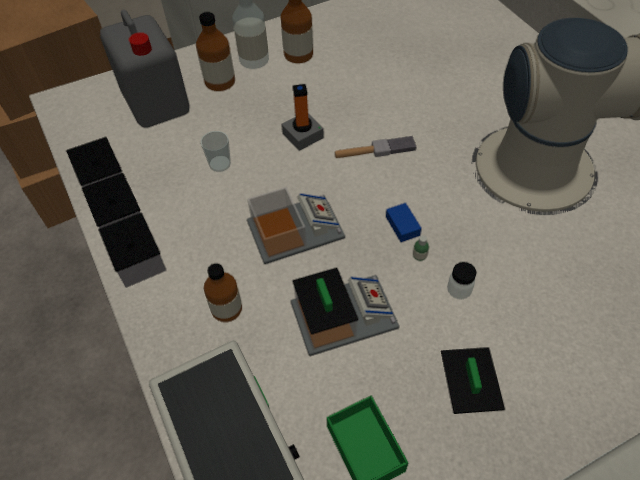

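```bash
cat > h.py <<'E'
import cv2,numpy as np,pickle
from scipy.spatial.transform import Rotation as Ro
def K(f):
    F=240/np.tan(np.radians(f['fovy']/2));return np.array([[F,0,f['cx']],[0,F,f['cy']],[0,0,1.]])
def norm(f,uv):
    return cv2.undistortPoints(np.float64(uv).reshape(-1,1,2),K(f),np.float64(f['D'])).reshape(-1,2)
def cast(f,uv,z):   # rays onto plane at height z
    n=norm(f,uv);d=np.c_[n,np.ones(len(n))]@f['R'];c=-f['R'].T@f['t'];return c+d*((z-c[2])/d[:,2])[:,None]
def cloud(f):
    v,u=np.mgrid[:480,:640];n=norm(f,np.c_[u.ravel(),v.ravel()]);z=f['z_map'].reshape(-1,1)
    return ((np.c_[n*z,z]-f['t'])@f['R']).reshape(480,640,3)
def hsv(f): return cv2.cvtColor(f['image'],cv2.COLOR_BGR2HSV)
def proj(f,X):
    return cv2.projectPoints(np.float64(X).reshape(-1,1,3),cv2.Rodrigues(f['R'])[0],f['t'],K(f),np.float64(f['D']))[0].reshape(-1,2)
def rect(P):
    (c,(w,h),a)=cv2.minAreaRect(np.float32(P[:,:2]));return np.round([*c,w,h,a],1)
def blobs(m,mn=15):
    m=np.uint8(m)*255;n,l,s,c=cv2.connectedComponentsWithStats(m)
    return [(l==i,c[i]) for i in range(1,n) if s[i,4]>=mn]
def sub(m): # contour of a mask
    return max(cv2.findContours(np.uint8(m),cv2.RETR_EXTERNAL,cv2.CHAIN_APPROX_NONE)[0],key=len).reshape(-1,2)
E
python3 - <<'E'
from h import *
for n in("top","scene"):
    f=pickle.load(open(n+'0.pkl','rb'));H=hsv(f);h,s,v=cv2.split(H);C=cloud(f);print(n)
    inb=(C[...,0]>200)&(C[...,0]<800)&(abs(C[...,1])<600)
    for nm,m,z in (('green',(h>45)&(h<75)&(s>150)&(v>60),44),('red',((h<6)|(h>174))&(s>150)&(v>90),50),('orange',(h>5)&(h<18)&(s>180)&(v>60),152),
                   ('blue',(h>95)&(h<125)&(s>150)&(v>60),152),('black',(v<45)&inb,14)):
        for b,c in blobs(m&inb,12):
            P=C[b];P=P[np.isfinite(P).all(1)]
            print(nm,b.sum(),c.round(1),'med',np.median(P,0).round(1),'z',np.percentile(P[:,2],[5,95]).round(),'cast',z,rect(cast(f,sub(b),z)))
    # base / dock / grey by height
    for nm,lo,hi in(('base',8,16),('dock',30,38),('rim',76,90),('lid',10,18)):
        for b,c in blobs((C[...,2]>lo)&(C[...,2]<hi)&inb,60):
            print(nm,b.sum(),c.round(),rect(C[b]),np.median(C[b],0).round(1))
E
```

```text
top
green 1641 [172.  182.5] med [697.1 390.3   3.3] z [-0. 49.] cast 44 [687.8 382.8 131.7  97.9  88. ]
green 186 [273.7 196.7] med [633.8 125.8 116. ] z [ 88. 118.] cast 44 [651.7 135.4  65.1  16.4  80.2]
green 148 [170.3 281.5] med [453.6 368.4  42.1] z [39. 45.] cast 44 [454.9 369.8  58.1  13.1  64.9]
red 71 [627.4 144.1] med [ 719.5 -595.6  229. ] z [227. 231.] cast 50 [ 788.  -730.1   41.6   16.     1.3]
red 41 [268.2 246.6] med [533.3 144.9  51.9] z [47. 58.] cast 50 [534.2 145.1  15.9  13.7  72.5]
red 44 [377.2 251. ] med [ 524.  -101.3   50.6] z [47. 57.] cast 50 [ 524.1 -102.4   15.9   13.6   89.9]
red 48 [ 77.3 308.2] med [390.9 593.6  36.3] z [32. 41.] cast 50 [391.3 585.2  18.6  12.3   3.7]
orange 371 [329.7 133.3] med [782.2   5.  102.7] z [ 86. 120.] cast 152 [763.2   6.9  53.9  44.   85.3]
orange 1204 [380.7 208. ] med [ 630.8 -116.4   14.5] z [12. 18.] cast 152 [601.7 -98.4  92.   57.   83.2]
orange 238 [496.4 289. ] med [ 435.9 -352.7   95.1] z [ 53. 134.] cast 152 [ 434.6 -333.2   32.4   44.8    4.9]
blue 27 [251.7 242. ] med [544.8 182.7  47.5] z [28. 65.] cast 15
[... 7804 characters left out ...]
-374.    79.1]
rim 448 [276. 214.] [ 625.8 -114.3  127.1   91.1   83.1] [ 626.  -107.1   81.4]
rim 2348 [325. 302.] [635.9 127.7 128.6  96.   80.2] [642.  138.   87.1]
lid 62 [156. 122.] [ 747.5 -574.1   10.    78.    84.5] [ 749.9 -573.4   14. ]
lid 409 [381. 148.] [ 307.1 -228.6   43.8  202.2   72.8] [ 282.9 -216.2   15.3]
lid 811 [297. 236.] [ 587.4 -107.5  130.8  189.2   82.8] [569.1 -60.4  12.6]
lid 607 [276. 221.] [ 618.  -139.2   68.5   73.5   82.7] [ 618.  -139.3   15.7]
lid 462 [371. 324.] [547.1 174.5 102.   95.5  60.4] [566.2 192.4  12.2]
lid 269 [318. 341.] [672.2 169.5  58.5 110.8  38.6] [684.  179.6  12.4]
lid 2662 [472. 381.] [456.1 371.9 125.3  95.4  66.1] [460.7 376.4  13.6]
```

```bash
cat >> h.py <<'E'
def go(xyz,yaw=None,Rt=None):
    """shift (m) in present tool axes and turn (tool rotvec) to reach the TCP pose; yaw = world angle (deg) of tool y, pointing down"""
    from cell import observe
    s=observe();R=Ro.from_rotvec(s['eef_rot']).as_matrix()
    if Rt is None:
        a=np.radians(yaw);y=np.array([np.cos(a),np.sin(a),0]);z=np.array([0,0,-1.]);Rt=np.c_[np.cross(y,z),y,z]
    print('t',round(s['clock'],2),'pos',s['position'].round(1),'yaw',np.degrees(np.arctan2(R[1,1],R[0,1])).round(2),'F',s['ft_force'].round(1),'gap',round(s['finger_gap']*91.2,1),'grip',round(s['finger_force'],1))
    print('shift now-axes',(R.T@(np.array(xyz)-s['position'])/1000).round(4),'shift after-turn axes',(Rt.T@(np.array(xyz)-s['position'])/1000).round(4),'turn',Ro.from_matrix(R.T@Rt).as_rotvec().round(4))
E
python3 -m jog '[{"turn":[0,0,0],"xyz":[-0.038,-0.015,0.012],"claw":0.06},{"turn":[0,0,0],"xyz":[-0.038,-0.015,0.012],"claw":0.06},{"turn":[0,0,0],"xyz":[-0.038,-0.015,0.012],"claw":0.06},{"turn":[0,0,0],"xyz":[-0.038,-0.015,0.012],"claw":0.06},{"turn":[0,0,0],"xyz":[-0.038,-0.015,0.012],"claw":0.06},{"turn":[0,0,0],"xyz":[-0.038,-0.015,0.012],"claw":0.06},{"turn":[0,0,0],"xyz":[-0.038,-0.015,0.012],"claw":0.06},{"turn":[0,0,0],"xyz":[-0.038,-0.015,0.012],"claw":0.06}]' 60
python3 -m jog '[{"turn":[0,0,0.103],"xyz":[0,0,0],"claw":0.06},{"turn":[0,0,0.103],"xyz":[0,0,0],"claw":0.06},{"turn":[0,0,0.103],"xyz":[0,0,0],"claw":0.06},{"turn":[0,0,0.103],"xyz":[0,0,0],"claw":0.06},{"turn":[0,0,0.103],"xyz":[0,0,0],"claw":0.06},{"turn":[0,0,0.103],"xyz":[0,0,0],"claw":0.06},{"turn":[0,0,0.103],"xyz":[0,0,0],"claw":0.06},{"turn":[0,0,0.103],"xyz":[0,0,0],"claw":0.06}]'
python3 -m jog '[{"turn":[0,0,0.103],"xyz":[0,0,0],"claw":0.06},{"turn":[0,0,0.103],"xyz":[0,0,0],"claw":0.06},{"turn":[0,0,0.103],"xyz":[0,0,0],"claw":0.06},{"turn":[0,0,0.103],"xyz":[0,0,0],"claw":0.06},{"turn":[0,0,0.103],"xyz":[0,0,0],"claw":0.06},{"turn":[0,0,0.103],"xyz":[0,0,0],"claw":0.06},{"turn":[0,0,0.103],"xyz":[0,0,0],"claw":0.06},{"turn":[0,0,0.103],"xyz":[0,0,0],"claw":0.06}]'
python3 - <<'E'
from h import *
from cell import grab_frame
go([455.4,371,35],-24.3)
f=grab_frame('wrist');cv2.imwrite('pics/w1.png',f['image']);pickle.dump(f,open('w1.pkl','wb'))
h,s,v=cv2.split(hsv(f));C=cloud(f)
for b,c in blobs((h>45)&(h<75)&(s>150)&(v>40),100):
    print(c,np.median(C[b],0).round(1),np.percentile(C[b][:,2],[5,95]),rect(cast(f,sub(b),44)))
for b,c in blobs((C[...,2]>8)&(C[...,2]<19),2000): print('plate',b.sum(),rect(C[b]),rect(cast(f,sub(b),14)))
E
```

```text
clock: 0.9
position: [457.4, 371.6, 134.3]
eef_rot: [-0.537, -3.095, 0.0]
ft_force: [0.2, 1.2, 0.2]
finger_gap: 0.657
finger_force: 0.0
clock: 1.7
position: [456.2, 372.9, 134.6]
eef_rot: [-1.737, -2.617, 0.001]
ft_force: [0.5, 0.9, 0.0]
finger_gap: 0.657
finger_force: 0.0
clock: 2.5
position: [456.3, 372.9, 134.6]
eef_rot: [2.64, 1.703, -0.001]
ft_force: [0.2, -0.8, 0.6]
finger_gap: 0.658
finger_force: 0.0
t 2.5 pos [456.3 372.9 134.6] yaw -24.36 F [ 0.2 -0.8  0.6] gap 60.0 grip 0.0
shift now-axes [-0.002   0.      0.0996] shift after-turn axes [-0.0021 -0.      0.0996] turn [-0.0003  0.0005 -0.0011]
[586.11898625  93.70931517] [685.9 391.3   4.2] [ 2.10174714 48.70835604] [662.3 385.6 131.4  82.7  87.9]
[309.71323529 207.80882353] [465.3 399.1  40.7] [20.244384   43.21548346] [463.5 394.9  18.8  13.1  65.7]
[316.28125 269.875  ] [451.7 354.   42.7] [41.00703418 44.10273144] [448.7 361.3  31.3  13.6  67.4]
plate 14774 [456.8 378.8 110.9  94.3  65.9] [457.1 379.5 109.5  93.2  65.9]
```

View pics/w1.png

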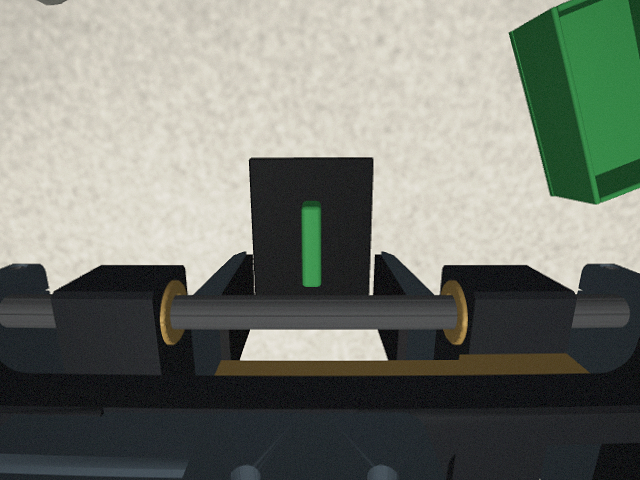

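```bash
python3 -m jog '[{"turn":[0,0,0],"xyz":[0,0,0.014],"claw":0.06},{"turn":[0,0,0],"xyz":[0,0,0.014],"claw":0.06},{"turn":[0,0,0],"xyz":[0,0,0.014],"claw":0.06},{"turn":[0,0,0],"xyz":[0,0,0.014],"claw":0.06},{"turn":[0,0,0],"xyz":[0,0,0.014],"claw":0.06},{"turn":[0,0,0],"xyz":[0,0,0.014],"claw":0.06},{"turn":[0,0,0],"xyz":[0,0,0.014],"claw":0.04},{"turn":[0,0,0],"xyz":[0,0,0],"claw":0.025}]' 
python3 -m jog '[{"turn":[0,0,0],"xyz":[0,0,0],"claw":0.01},{"turn":[0,0,0],"xyz":[0,0,0],"claw":0},{"turn":[0,0,0],"xyz":[0,0,0],"claw":0},{"turn":[0,0,0],"xyz":[0,0,0],"claw":0},{"turn":[0,0,0],"xyz":[0,0,0],"claw":0},{"turn":[0,0,0],"xyz":[0,0,0],"claw":0},{"turn":[0,0,0],"xyz":[0,0,-0.005],"claw":0},{"turn":[0,0,0],"xyz":[0,0,-0.01],"claw":0}]' 40
python3 -c "
from h import *
go([455.4,371,150],-24.3)"
```

```text
clock: 3.35
position: [455.5, 372.4, 34.9]
eef_rot: [2.636, 1.708, -0.005]
ft_force: [0.1, -0.5, -0.2]
finger_gap: 0.514
finger_force: 0.0
clock: 4.15
position: [456.0, 372.7, 51.9]
eef_rot: [2.637, 1.708, -0.002]
ft_force: [-0.6, 0.2, -1.0]
finger_gap: 0.149
finger_force: 40.0
t 4.15 pos [456.  372.7  51.9] yaw -24.12 F [-0.6  0.2 -1. ] gap 13.6 grip 40.0
shift now-axes [-0.0019  0.0001 -0.0981] shift after-turn axes [-0.0018  0.0001 -0.0981] turn [-0.0007  0.0012  0.0031]
```

```bash
python3 -m jog '[{"turn":[0,0,0],"xyz":[0,0,-0.008],"claw":0},{"turn":[0,0,0],"xyz":[0,0,-0.018],"claw":0},{"turn":[0,0,0],"xyz":[0,0,-0.02],"claw":0},{"turn":[0,0,0],"xyz":[0,0,-0.02],"claw":0},{"turn":[0,0,0],"xyz":[0,0,-0.02],"claw":0},{"turn":[0,0,0],"xyz":[0,0,-0.02],"claw":0},{"turn":[0,0,0],"xyz":[0,0,-0.018],"claw":0},{"turn":[0,0,0],"xyz":[0,0,-0.008],"claw":0}]'
python3 - <<'E'
from h import *
from cell import grab_frame
go([624.8,-113.5,185],-6.9)
fs=[]
for n in('top','scene'):
    f=grab_frame(n);cv2.imwrite(f'pics/{n}2.png',f['image']);pickle.dump(f,open(n+'2.pkl','wb'))
    C=cloud(f);v=hsv(f)[...,2]
    zt=184-35+14
    m=(abs(C[...,2]-zt)<8)&(np.hypot(C[...,0]-456,C[...,1]-372)<85)&(v<60)
    b=max(blobs(m,30),key=lambda t:t[0].sum())[0]
    P=C[b];print(n,b.sum(),np.median(P,0).round(1),rect(P),rect(cast(f,sub(b),zt)))
E
cp pics/scene2.png pics/s2.png
```

```text
clock: 4.95
position: [457.0, 373.3, 186.2]
eef_rot: [2.637, 1.708, 0.004]
ft_force: [0.2, 1.1, -2.4]
finger_gap: 0.154
finger_force: 40.0
t 4.95 pos [457.  373.3 186.2] yaw -24.12 F [ 0.2  1.1 -2.4] gap 14.0 grip 40.0
shift now-axes [-0.3757  0.3521  0.0009] shift after-turn axes [-0.4631  0.2251  0.0012] turn [ 0.0018 -0.002  -0.3005]
top 1243 [442.7 340.1 161.3] [446.4 347.1  71.5  92.4  65.5] [446.2 345.5  71.   91.6  65.4]
scene 1954 [476.8 401.7 162.7] [468.2 394.   76.8  93.4  65.9] [468.8 394.4  75.   93.   65.6]
```

View pics/s2.png

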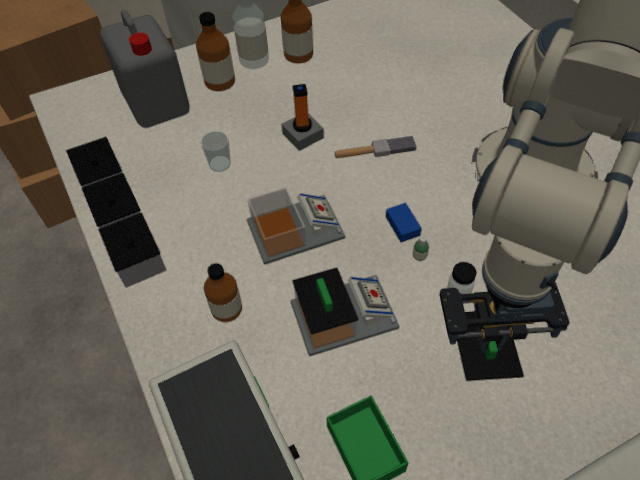

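```bash
python3 -m jog '[{"turn":[0,0,0],"xyz":[-0.012,0.011,0],"claw":0},{"turn":[0,0,0],"xyz":[-0.024,0.022,0],"claw":0},{"turn":[0,0,0],"xyz":[-0.026,0.0245,0],"claw":0},{"turn":[0,0,0],"xyz":[-0.026,0.0245,0],"claw":0},{"turn":[0,0,0],"xyz":[-0.026,0.0245,0],"claw":0},{"turn":[0,0,0],"xyz":[-0.026,0.0245,0],"claw":0},{"turn":[0,0,0],"xyz":[-0.026,0.0245,0],"claw":0},{"turn":[0,0,0],"xyz":[-0.026,0.0245,0],"claw":0}]'
python3 -m jog '[{"turn":[0,0,0],"xyz":[-0.026,0.0245,0],"claw":0},{"turn":[0,0,0],"xyz":[-0.026,0.0245,0],"claw":0},{"turn":[0,0,0],"xyz":[-0.026,0.0245,0],"claw":0},{"turn":[0,0,0],"xyz":[-0.026,0.0245,0],"claw":0},{"turn":[0,0,0],"xyz":[-0.026,0.0245,0],"claw":0},{"turn":[0,0,0],"xyz":[-0.026,0.0245,0],"claw":0},{"turn":[0,0,0],"xyz":[-0.018,0.0155,0],"claw":0},{"turn":[0,0,0],"xyz":[-0.0087,0.0082,0],"claw":0}]'
python3 -m jog '[{"turn":[0,0,-0.04],"xyz":[0,0,0],"claw":0},{"turn":[0,0,-0.05],"xyz":[0,0,0],"claw":0},{"turn":[0,0,-0.05],"xyz":[0,0,0],"claw":0},{"turn":[0,0,-0.05],"xyz":[0,0,0],"claw":0},{"turn":[0,0,-0.05],"xyz":[0,0,0],"claw":0},{"turn":[0,0,-0.04],"xyz":[0,0,0],"claw":0},{"turn":[0,0,-0.02],"xyz":[0,0,0],"claw":0},{"turn":[0,0,0],"xyz":[0,0,0],"claw":0}]'
python3 - <<'E'
from h import *
go([624.9,-112.4,130],-6.9)
E
```

```text
clock: 5.85
position: [541.9, 121.9, 182.9]
eef_rot: [-2.636, -1.708, 0.003]
ft_force: [0.3, 0.7, -1.7]
finger_gap: 0.15
finger_force: 40.0
clock: 6.65
position: [622.9, -115.0, 182.6]
eef_rot: [-2.637, -1.705, 0.002]
ft_force: [-0.6, 0.1, -1.8]
finger_gap: 0.15
finger_force: 40.0
clock: 7.45
position: [622.9, -112.2, 183.4]
eef_rot: [-2.351, -2.083, 0.001]
ft_force: [0.5, 0.3, -2.1]
finger_gap: 0.153
finger_force: 40.0
t 7.45 pos [ 622.9 -112.2  183.4] yaw -6.92 F [ 0.5  0.3 -2.1] gap 13.9 grip 40.0
shift now-axes [0.     0.0021 0.0534] shift after-turn axes [0.     0.002  0.0534] turn [-0.001  -0.0001 -0.0004]
```

```bash
python3 -m jog '[{"turn":[0,0,0],"xyz":[0,0.001,0.01],"claw":0},{"turn":[0,0,0],"xyz":[0,0.001,0.01],"claw":0},{"turn":[0,0,0],"xyz":[0,0,0.01],"claw":0},{"turn":[0,0,0],"xyz":[0,0,0.01],"claw":0},{"turn":[0,0,0],"xyz":[0,0,0.01],"claw":0},{"turn":[0,0,0],"xyz":[0,0,0.007],"claw":0},{"turn":[0,0,0],"xyz":[0,0,0],"claw":0},{"turn":[0,0,0],"xyz":[0,0,0],"claw":0}]'
python3 - <<'E'
from h import *
from cell import grab_frame
ps=[]
for n in('top','scene','wrist'):
    go([624.9,-112.4,109],-6.9)
    f=grab_frame(n);cv2.imwrite(f'pics/{n}3.png',f['image']);pickle.dump(f,open(n+'3.pkl','wb'))
    C=cloud(f);v=hsv(f)[...,2]
    m=(abs(C[...,2]-104)<6)&(np.hypot(C[...,0]-625,C[...,1]+113)<85)&(v<60)
    bs=blobs(m,60)
    for b,_ in bs:
        P=C[b];print(n,b.sum(),np.median(P,0).round(1),rect(P),rect(cast(f,sub(b),104)))
    m=(abs(C[...,2]-80)<5)&(np.hypot(C[...,0]-625,C[...,1]+113)<85)
    for b,_ in blobs(m,20):print(' rim',b.sum(),rect(C[b]))
t=cv2.imread('pics/top3.png')[150:300,300:460];s=cv2.imread('pics/scene3.png')[120:270,220:380]
cv2.imwrite('pics/c3.png',cv2.resize(np.hstack([t,s]),(800,375),interpolation=cv2.INTER_CUBIC))
E
```

```text
clock: 8.25
position: [625.4, -112.6, 127.0]
eef_rot: [2.352, 2.083, 0.0]
ft_force: [0.7, -0.0, -1.1]
finger_gap: 0.151
finger_force: 40.0
t 8.25 pos [ 625.4 -112.6  127. ] yaw -6.93 F [ 0.7 -0.  -1.1] gap 13.8 grip 40.0
shift now-axes [ 0.0001 -0.0006  0.018 ] shift after-turn axes [ 0.0001 -0.0006  0.018 ] turn [ 0.      0.     -0.0006]
t 8.3 pos [ 625.6 -112.6  127.3] yaw -6.93 F [ 0.   1.  -2.9] gap 14.1 grip 40.0
shift now-axes [ 0.0001 -0.0008  0.0183] shift after-turn axes [ 0.0001 -0.0008  0.0183] turn [ 0.0006  0.0001 -0.0006]
scene 1372 [641.  -90.6 103.8] [ 627.5 -108.7  117.2   94.2   83.1] [ 628.4 -107.   112.5   93.7   82.9]
 rim 161 [632.9 -60.   19.6  89.8  85.1]
t 8.35 pos [ 625.7 -112.6  127.4] yaw -6.93 F [ 0.7  0.3 -1. ] gap 14.3 grip 40.0
shift now-axes [ 0.0001 -0.0008  0.0184] shift after-turn axes [ 0.0001 -0.0008  0.0184] turn [ 0.0008  0.0001 -0.0006]
wrist 17128 [630.6 -74.7 103.2] [629.4 -78.7  52.2  93.6  83.1] [629.5 -78.3  51.6  92.2  83.1]
 rim 154 [ 6.337e+02 -5.300e+01  2.000e-01  8.490e+01  8.310e+01]
```

View pics/c3.png

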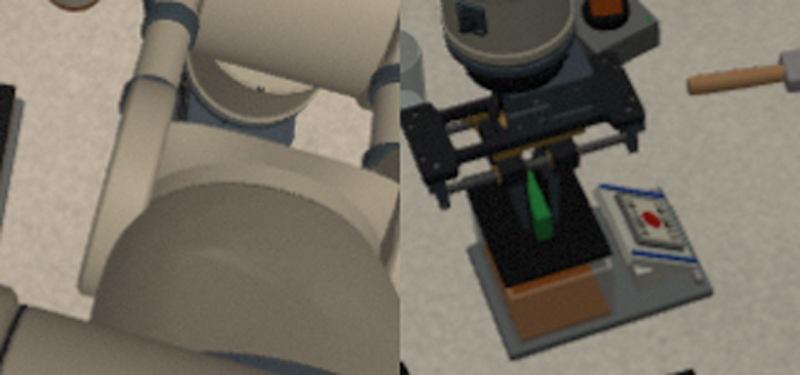

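```bash
python3 -m jog '[{"turn":[0,0,0],"xyz":[0,0,0.002],"claw":0},{"turn":[0,0,0],"xyz":[0,0,0.002],"claw":0},{"turn":[0,0,0],"xyz":[0,0,0.002],"claw":0},{"turn":[0,0,0],"xyz":[0,0,0.002],"claw":0},{"turn":[0,0,0],"xyz":[0,0,0.002],"claw":0},{"turn":[0,0,0],"xyz":[0,0,0.0015],"claw":0},{"turn":[0,0,0],"xyz":[0,0,0.001],"claw":0},{"turn":[0,0,0],"xyz":[0,0,0],"claw":0}]'
```

```text
clock: 9.2
position: [625.3, -112.5, 114.2]
eef_rot: [-2.351, -2.083, 0.0]
ft_force: [-0.0, 0.5, -1.8]
finger_gap: 0.15
finger_force: 40.0
```

```bash
python3 -m jog '[{"turn":[0,0,0],"xyz":[0,0,0.001],"claw":0},{"turn":[0,0,0],"xyz":[0,0,0.001],"claw":0},{"turn":[0,0,0],"xyz":[0,0,0.001],"claw":0},{"turn":[0,0,0],"xyz":[0,0,0.0005],"claw":0},{"turn":[0,0,0],"xyz":[0,0,0.0005],"claw":0},{"turn":[0,0,0],"xyz":[0,0,0],"claw":0},{"turn":[0,0,0],"xyz":[0,0,0],"claw":0},{"turn":[0,0,0],"xyz":[0,0,0],"claw":0}]'
```

```text
clock: 10.0
position: [625.4, -112.6, 111.4]
eef_rot: [2.351, 2.083, 0.0]
ft_force: [-5.1, 1.3, 13.7]
finger_gap: 0.15
finger_force: 40.0
```

```bash
python3 -m jog '[{"turn":[0,0,0],"xyz":[0,0,0.0005],"claw":0},{"turn":[0,0,0],"xyz":[0,0,0.0005],"claw":0},{"turn":[0,0,0],"xyz":[0,0,0.0005],"claw":0},{"turn":[0,0,0],"xyz":[0,0,0],"claw":0},{"turn":[0,0,0],"xyz":[0,0,0],"claw":0},{"turn":[0,0,0],"xyz":[0,0,0],"claw":0},{"turn":[0,0,0],"xyz":[0,0,0],"claw":0},{"turn":[0,0,0],"xyz":[0,0,0],"claw":0}]'
```

```text
clock: 10.8
position: [625.4, -112.6, 111.3]
eef_rot: [2.351, 2.082, 0.001]
ft_force: [-12.5, 2.1, 35.8]
finger_gap: 0.153
finger_force: 40.0
```

```bash
python3 -m jog '[{"turn":[0,0,0],"xyz":[0,-0.0005,-0.0005],"claw":0},{"turn":[0,0,0],"xyz":[0,-0.0005,-0.0005],"claw":0},{"turn":[0,0,0],"xyz":[0,0,0],"claw":0},{"turn":[0,0,0],"xyz":[0,0,0],"claw":0},{"turn":[0,0,0],"xyz":[0,0,0],"claw":0},{"turn":[0,0,0],"xyz":[0,0,0],"claw":0},{"turn":[0,0,0],"xyz":[0,0,0],"claw":0},{"turn":[0,0,0],"xyz":[0,0,0],"claw":0}]'
cat >> h.py <<'E'
def plate(z0=88,names=('scene','wrist'),tag='p'):
    from cell import grab_frame
    for n in names:
        f=grab_frame(n);cv2.imwrite(f'pics/{n}{tag}.png',f['image']);C=cloud(f);v=hsv(f)[...,2]
        for nm,c in(('lid',(625,-113)),('other',(632,127))):
            m=(abs(C[...,2]-z0)<9)&(np.hypot(C[...,0]-c[0],C[...,1]-c[1])<75)&(v<60)
            bs=blobs(m,200)
            if not bs: continue
            b=cv2.erode(np.uint8(max(bs,key=lambda t:t[0].sum())[0]),np.ones((3,3)))>0
            P=C[b];A=np.c_[P[:,:2]-c,np.ones(len(P))];k,*_=np.linalg.lstsq(A,P[:,2],rcond=None)
            print(n,nm,len(P),'z',k[2].round(2),'slope mm/100',(k[:2]*100).round(2),rect(P))
E
python3 -c "
from h import *
plate()"
```

```text
clock: 11.6
position: [625.4, -112.6, 111.4]
eef_rot: [2.35, 2.082, 0.003]
ft_force: [-1.9, 1.7, 15.5]
finger_gap: 0.148
finger_force: 40.0
scene lid 1082 z 87.95 slope mm/100 [0.78 0.56] [ 628.7 -104.3  108.8   88.4   82.5]
scene other 2063 z 87.56 slope mm/100 [-0.14 -0.99] [636.7 129.7 121.4  90.3  80.2]
wrist lid 16111 z 87.32 slope mm/100 [-0.07 -0.15] [629.3 -77.8  50.7  92.3  82.9]
```

```bash
python3 -m jog '[{"turn":[0,0,0],"xyz":[0,0,-0.0004],"claw":0},{"turn":[0,0,0],"xyz":[0,0,0],"claw":0},{"turn":[0,0,0],"xyz":[0,0,0],"claw":0.02},{"turn":[0,0,0],"xyz":[0,0,0],"claw":0.03},{"turn":[0,0,0],"xyz":[0,0,0],"claw":0.045},{"turn":[0,0,0],"xyz":[0,0,0],"claw":0.05},{"turn":[0,0,0],"xyz":[0,0,0],"claw":0.05},{"turn":[0,0,0],"xyz":[0,0,0],"claw":0.05}]' 
python3 -m jog '[{"turn":[0,0,0],"xyz":[0,0,-0.005],"claw":0.05},{"turn":[0,0,0],"xyz":[0,0,-0.01],"claw":0.05},{"turn":[0,0,0],"xyz":[0,0,-0.02],"claw":0.06},{"turn":[0,0,0],"xyz":[0,0,-0.03],"claw":0.07},{"turn":[0,0,0],"xyz":[0,0,-0.03],"claw":0.07},{"turn":[0,0,0],"xyz":[0,0,-0.03],"claw":0.07},{"turn":[0,0,0],"xyz":[0,0,-0.03],"claw":0.07},{"turn":[0,0,0],"xyz":[0,0,-0.015],"claw":0.07}]' 
python3 -c "
from h import *
plate(tag='q')
go([436,-367,280],8)"
```

```text
clock: 12.5
position: [624.3, -112.4, 110.3]
eef_rot: [-2.352, -2.083, 0.0]
ft_force: [-0.1, 0.3, 0.4]
finger_gap: 0.546
finger_force: 0.0
clock: 13.3
position: [625.1, -112.6, 284.3]
eef_rot: [2.349, 2.081, 0.004]
ft_force: [1.1, -0.6, -1.5]
finger_gap: 0.772
finger_force: 0.0
scene lid 1487 z 88.09 slope mm/100 [0.22 0.04] [ 627.6 -112.4  123.2   88.4   82.9]
scene other 2052 z 87.5 slope mm/100 [-0.32 -0.69] [636.6 129.9 121.5  90.7  80.1]
wrist lid 9368 z 87.25 slope mm/100 [-0.04  0.07] [ 624.6 -113.8  120.7   90.7   83.1]
wrist other 1987 z 87.16 slope mm/100 [-0.03 -0.47] [625.1  75.4  17.1  91.5  81.7]
t 13.4 pos [ 625.4 -112.7  283.7] yaw -6.93 F [0.  0.2 0.2] gap 70.2 grip 0.0
shift now-axes [-0.2753 -0.1573  0.0031] shift after-turn axes [-0.2255 -0.2229  0.0037] turn [ 0.0048  0.0014 -0.2605]
```

```bash
python3 -m jog '[{"turn":[0,0,0],"xyz":[-0.0344,-0.0197,0],"claw":0.07},{"turn":[0,0,0],"xyz":[-0.0344,-0.0197,0],"claw":0.07},{"turn":[0,0,0],"xyz":[-0.0344,-0.0197,0],"claw":0.07},{"turn":[0,0,0],"xyz":[-0.0344,-0.0197,0],"claw":0.07},{"turn":[0,0,0],"xyz":[-0.0344,-0.0197,0],"claw":0.07},{"turn":[0,0,0],"xyz":[-0.0344,-0.0197,0],"claw":0.07},{"turn":[0,0,0],"xyz":[-0.0344,-0.0197,0],"claw":0.07},{"turn":[0,0,0],"xyz":[-0.0344,-0.0197,0],"claw":0.07}]'
python3 -m jog '[{"turn":[0,0,-0.05],"xyz":[0,0,0],"claw":0.07},{"turn":[0,0,-0.05],"xyz":[0,0,0],"claw":0.07},{"turn":[0,0,-0.05],"xyz":[0,0,0],"claw":0.07},{"turn":[0,0,-0.05],"xyz":[0,0,0],"claw":0.07},{"turn":[0,0,-0.03],"xyz":[0,0,0],"claw":0.07},{"turn":[0,0,-0.02],"xyz":[0,0,0],"claw":0.07},{"turn":[0,0,-0.01],"xyz":[0,0,0],"claw":0.07},{"turn":[0,0,0],"xyz":[0,0,0],"claw":0.07}]'
python3 - <<'E'
from h import *
from cell import grab_frame
go([436,-367,112],8)
f=grab_frame('wrist');cv2.imwrite('pics/w4.png',f['image']);pickle.dump(f,open('w4.pkl','wb'))
C=cloud(f);h,s,v=cv2.split(hsv(f))
nr=np.hypot(C[...,0]-436,C[...,1]+367)<60
for nm,lo,hi in(('top',146,158),('dock',30,38)):
    for b,c in blobs((C[...,2]>lo)&(C[...,2]<hi)&nr,50): print(nm,b.sum(),c.round(),np.median(C[b],0).round(1),rect(C[b]))
for b,c in blobs((h>95)&(h<125)&(s>150)&(v>60)&nr,20): print('blue',b.sum(),c,np.median(C[b],0),rect(cast(f,sub(b),152)))
for b,c in blobs((h>5)&(h<18)&(s>150)&(v>50)&nr,50): print('or',b.sum(),c,np.median(C[b],0))
E
```

```text
clock: 14.2
position: [433.2, -367.4, 279.8]
eef_rot: [-2.351, -2.082, 0.0]
ft_force: [0.8, 0.3, 0.0]
finger_gap: 0.769
finger_force: 0.0
clock: 15.0
position: [434.7, -366.5, 280.2]
eef_rot: [-2.062, -2.37, 0.0]
ft_force: [0.2, -0.3, 0.1]
finger_gap: 0.763
finger_force: 0.0
t 15.0 pos [ 434.7 -366.5  280.2] yaw 7.96 F [ 0.2 -0.3  0.1] gap 69.6 grip 0.0
shift now-axes [-0.0007  0.0013  0.1682] shift after-turn axes [-0.0007  0.0013  0.1682] turn [-0.0001 -0.0001 -0.0007]
top 1509 [314. 232.] [ 435.  -364.2  151.2] [ 435.2 -365.2   32.1   31.9   70.8]
dock 2424 [314. 200.] [ 430.4 -348.2   33.3] [ 435.2 -365.2   76.    75.3    8. ]
blue 178 [313.97752809 233.7752809 ] [ 435.02670079 -365.40182927  153.13056872] [ 435.1 -365.9   11.2   11.5    8. ]
or 441 [316.42630385 206.75510204] [ 435.70837428 -351.41321002   96.94907186]
```

View pics/w4.png

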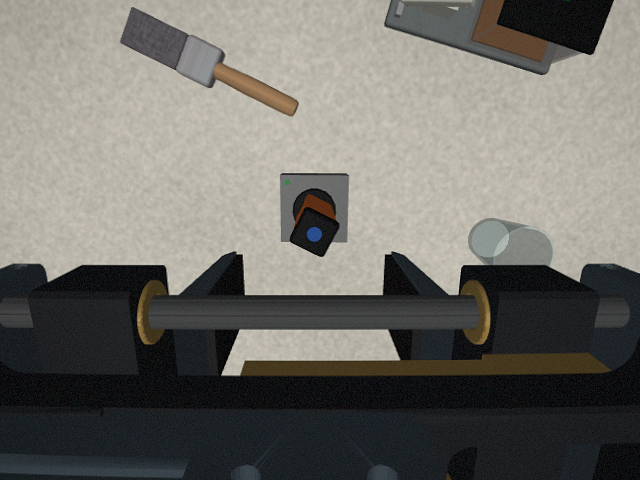

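```bash
python3 -m jog '[{"turn":[0,0,0.06],"xyz":[0.001,0.0005,0],"claw":0.07},{"turn":[0,0,0.07],"xyz":[0,0,0],"claw":0.07},{"turn":[0,0,0.07],"xyz":[0,0,0],"claw":0.07},{"turn":[0,0,0.07],"xyz":[0,0,0],"claw":0.07},{"turn":[0,0,0.07],"xyz":[0,0,0],"claw":0.07},{"turn":[0,0,0.07],"xyz":[0,0,0],"claw":0.07},{"turn":[0,0,0.064],"xyz":[0,0,0],"claw":0.07},{"turn":[0,0,0],"xyz":[0,0,0],"claw":0.07}]'
python3 -m jog '[{"turn":[0,0,0],"xyz":[0,0,0.01],"claw":0.07},{"turn":[0,0,0],"xyz":[0,0,0.025],"claw":0.07},{"turn":[0,0,0],"xyz":[0,0,0.025],"claw":0.07},{"turn":[0,0,0],"xyz":[0,0,0.02],"claw":0.07},{"turn":[0,0,0],"xyz":[0,0,0.01],"claw":0.07},{"turn":[0,0,0],"xyz":[0,0,0],"claw":0.07},{"turn":[0,0,0],"xyz":[0,0,0],"claw":0.07},{"turn":[0,0,0],"xyz":[0,0,0],"claw":0.07}]'
python3 - <<'E'
from h import *
from cell import grab_frame
f=grab_frame('wrist')
C=cloud(f);h,s,v=cv2.split(hsv(f));nr=np.hypot(C[...,0]-436,C[...,1]+367)<40
for b,c in blobs((C[...,2]>146)&(C[...,2]<158)&nr,50): print('top',b.sum(),c.round(),np.median(C[b],0).round(1),rect(C[b]))
for b,c in blobs((h>95)&(h<125)&(s>150)&(v>60)&nr,20): print('blue',b.sum(),c,np.median(C[b],0),rect(cast(f,sub(b),152)))
go([435.3,-365.6,112],-19.2)
E
```

```text
clock: 15.85
position: [435.1, -365.5, 280.3]
eef_rot: [-2.562, -1.818, -0.0]
ft_force: [0.0, 0.2, -0.6]
finger_gap: 0.768
finger_force: 0.0
clock: 16.65
position: [435.5, -365.9, 191.3]
eef_rot: [2.559, 1.819, 0.0]
ft_force: [-1.2, -0.4, 0.3]
finger_gap: 0.772
finger_force: 0.0
top 2952 [313. 268.] [ 435.8 -363.6  151.2] [ 435.4 -364.8   31.3   32.1   70.6]
blue 356 [312.80898876 271.53370787] [ 435.076276   -365.37344353  153.18731313] [ 434.7 -366.    11.9   11.9   70.8]
t 16.7 pos [ 435.4 -365.9  191.3] yaw -19.18 F [-0.5  0.8 -0.9] gap 70.3 grip 0.0
shift now-axes [ 0.0003 -0.0004  0.0793] shift after-turn axes [ 0.0003 -0.0002  0.0793] turn [0.0015 0.0007 0.0003]
```

```bash
python3 -m jog '[{"turn":[0,0,0],"xyz":[0,0,0.01],"claw":0.07},{"turn":[0,0,0],"xyz":[0,0,0.02],"claw":0.07},{"turn":[0,0,0],"xyz":[0,0,0.02],"claw":0.07},{"turn":[0,0,0],"xyz":[0,0,0.02],"claw":0.07},{"turn":[0,0,0],"xyz":[0,0,0.009],"claw":0.05},{"turn":[0,0,0],"xyz":[0,0,0],"claw":0.04},{"turn":[0,0,0],"xyz":[0,0,0],"claw":0.035},{"turn":[0,0,0],"xyz":[0,0,0],"claw":0.03}]'
python3 -m jog '[{"turn":[0,0,0],"xyz":[0,0,0],"claw":0.028},{"turn":[0,0,0],"xyz":[0,0,0],"claw":0.02},{"turn":[0,0,0],"xyz":[0,0,0],"claw":0.01},{"turn":[0,0,0],"xyz":[0,0,0],"claw":0},{"turn":[0,0,0],"xyz":[0,0,0],"claw":0},{"turn":[0,0,0],"xyz":[0,0,0],"claw":0},{"turn":[0,0,0],"xyz":[0,0,0],"claw":0},{"turn":[0,0,0],"xyz":[0,0,0],"claw":0}]' 50
python3 -c "
from h import *
go([435.3,-365.6,112],-19.2)"
python3 -m jog '[{"turn":[0,0,0],"xyz":[0,0,-0.005],"claw":0},{"turn":[0,0,0],"xyz":[0,0,-0.02],"claw":0},{"turn":[0,0,0],"xyz":[0,0,-0.025],"claw":0},{"turn":[0,0,0],"xyz":[0,0,-0.025],"claw":0},{"turn":[0,0,0],"xyz":[0,0,-0.025],"claw":0},{"turn":[0,0,0],"xyz":[0,0,-0.02],"claw":0},{"turn":[0,0,0],"xyz":[0,0,-0.01],"claw":0},{"turn":[0,0,0],"xyz":[0,0,0],"claw":0}]'
```

```text
clock: 17.5
position: [435.5, -366.0, 112.2]
eef_rot: [2.559, 1.819, 0.0]
ft_force: [1.0, 0.3, 0.6]
finger_gap: 0.447
finger_force: 0.0
clock: 18.3
position: [435.4, -365.8, 112.0]
eef_rot: [2.56, 1.819, 0.0]
ft_force: [-0.3, -0.4, 7.5]
finger_gap: 0.326
finger_force: 50.0
t 18.3 pos [ 435.4 -365.8  112. ] yaw -19.19 F [-0.3 -0.4  7.5] gap 29.7 grip 50.0
shift now-axes [ 0.0002 -0.0001  0.    ] shift after-turn axes [ 0.0002 -0.0001  0.    ] turn [0.0011 0.0006 0.0002]
clock: 19.1
position: [435.4, -365.9, 242.4]
eef_rot: [2.559, 1.819, 0.0]
ft_force: [0.3, -0.3, -2.3]
finger_gap: 0.329
finger_force: 50.0
```

```bash
cat >> h.py <<'E'
a=np.radians(-6.9);XS=np.array([np.cos(a),np.sin(a),0]);Z=np.array([0,0,1.])
N=-np.sin(np.radians(35))*XS+np.cos(np.radians(35))*Z
U=np.cos(np.radians(35))*XS+np.sin(np.radians(35))*Z
RT=np.c_[np.cross(U,-N),U,-N]
def tri(fu):
    A=[];b=[]
    for f,uv in fu:
        n=norm(f,[uv])[0];d=f['R'].T@np.r_[n,1];d/=np.linalg.norm(d);c=-f['R'].T@f['t'];M=np.eye(3)-np.outer(d,d);A.append(M);b.append(M@c)
    A=np.vstack(A);b=np.hstack(b);x,*_=np.linalg.lstsq(A,b,rcond=None);return x,(A@x-b).round(1)
E
python3 - <<'E'
from h import *
T,S=[pickle.load(open(n+'0.pkl','rb')) for n in('top','scene')]
for nm,t,s in(('dot',(377.2,251.0),(320.3,207.3)),('otherdot',(268.2,246.6),(373.9,293.1))):print(nm,tri([(T,t),(S,s)]))
# head/cartridge points: offset along the normal through the dot
dot=np.array([524.1,-101.3,50.7])
for f in(T,S):
    C=cloud(f);q=C-dot;u=q@U;w=q@np.cross(N,U);n=q@N
    for nm,m in(('cart',(abs(u)<20)&(abs(w)<24)),('face',(abs(u)<33)&(abs(w)>33)&(abs(w)<42))):
        m&=abs(n)<18;print(nm,m.sum(),'n',np.median(n[m]).round(1),'z',np.median(C[m],0).round(1))
    # cartridge outline / blue stripes give the across centre
    H=hsv(f);m=(H[...,0]>95)&(H[...,0]<125)&(H[...,1]>150)&(abs(n)<18)&(abs(u)<45)&(abs(w)<50)
    print('stripes w',[(np.median(w[b]).round(1),np.median(u[b]).round(1),np.median(n[b]).round(1)) for b,_ in blobs(m,8)])
for h in(120,40): go(dot+N*(102+h),Rt=RT)
print('down pose:');go(dot+N*(102+90),-6.9)
E
```

```text
dot (array([ 524.10977158, -101.7725107 ,   49.58700005]), array([ 0., -0.,  0., -0.,  0., -0.]))
otherdot (array([533.79124316, 144.86187343,  51.48213359]), array([-0.1,  0.1, -0. ,  0.1, -0.1,  0. ]))
cart 333 n -0.2 z [ 524.2 -100.7   50.6]
face 201 n -5.7 z [ 528.2 -133.1   46.3]
stripes w [(np.float64(-40.2), np.float64(22.1), np.float64(-4.0)), (np.float64(-40.0), np.float64(-17.2), np.float64(-5.4))]
cart 196 n -0.3 z [ 524.5 -101.1   50.4]
face 126 n -5.5 z [530.9 -67.7  48.1]
stripes w [(np.float64(-38.8), np.float64(12.5), np.float64(-5.2)), (np.float64(-39.0), np.float64(-22.8), np.float64(-5.5)), (np.float64(41.7), np.float64(0.9), np.float64(-4.5))]
t 19.1 pos [ 435.4 -365.9  242.4] yaw -19.19 F [ 0.3 -0.3 -2.3] gap 30.0 grip 50.0
shift now-axes [ 0.2519 -0.1276  0.0094] shift after-turn axes [ 0.2733 -0.0638 -0.0327] turn [-0.6068  0.0666 -0.2075]
t 19.1 pos [ 435.4 -365.9  242.4] yaw -19.19 F [ 0.3 -0.3 -2.3] gap 30.0 grip 50.0
shift now-axes [ 0.2618 -0.0829  0.075 ] shift after-turn axes [ 0.2733 -0.0638  0.0473] turn [-0.6068  0.0666 -0.2075]
down pose:
t 19.1 pos [ 435.4 -365.9  242.4] yaw -19.19 F [ 0.3 -0.3 -2.3] gap 30.0 grip 50.0
shift now-axes [ 0.2556 -0.1108  0.034 ] shift after-turn axes [ 0.2733 -0.0538  0.0344] turn [ 0.0017  0.0011 -0.2145]
```

```bash
python3 -m jog '[{"turn":[0,0,0],"xyz":[0.02,-0.01,0.001],"claw":0},{"turn":[0,0,0],"xyz":[0.036,-0.018,0.001],"claw":0},{"turn":[0,0,0],"xyz":[0.036,-0.018,0.001],"claw":0},{"turn":[0,0,0],"xyz":[0.036,-0.018,0.001],"claw":0},{"turn":[0,0,0],"xyz":[0.036,-0.018,0.001],"claw":0},{"turn":[0,0,0],"xyz":[0.036,-0.018,0.001],"claw":0},{"turn":[0,0,0],"xyz":[0.036,-0.018,0.001],"claw":0},{"turn":[0,0,0],"xyz":[0.016,-0.01,0.001],"claw":0}]'
python3 -m jog '[{"turn":[-0.0759,0.0083,-0.0259],"xyz":[0,0,0],"claw":0},{"turn":[-0.0759,0.0083,-0.0259],"xyz":[0,0,0],"claw":0},{"turn":[-0.0759,0.0083,-0.0259],"xyz":[0,0,0],"claw":0},{"turn":[-0.0759,0.0083,-0.0259],"xyz":[0,0,0],"claw":0},{"turn":[-0.0759,0.0083,-0.0259],"xyz":[0,0,0],"claw":0},{"turn":[-0.0759,0.0083,-0.0259],"xyz":[0,0,0],"claw":0},{"turn":[-0.0759,0.0083,-0.0259],"xyz":[0,0,0],"claw":0},{"turn":[-0.0759,0.0083,-0.0259],"xyz":[0,0,0],"claw":0}]'
python3 - <<'E'
from h import *
from cell import grab_frame
dot=np.array([524.1,-101.4,50.5])
go(dot+N*(102+25),Rt=RT)
for n in('scene','wrist'):
    f=grab_frame(n);cv2.imwrite(f'pics/{n}5.png',f['image']);pickle.dump(f,open(n+'5.pkl','wb'))
a=cv2.imread('pics/scene5.png')[60:300,200:460];b=cv2.imread('pics/wrist5.png')
cv2.imwrite('pics/c5.png',np.hstack([cv2.resize(a,(400,369),interpolation=cv2.INTER_CUBIC),cv2.resize(b,(400,369))]))
E
```

```text
clock: 19.9
position: [395.4, -82.6, 232.2]
eef_rot: [-2.558, -1.82, 0.002]
ft_force: [0.1, -0.1, -2.0]
finger_gap: 0.324
finger_force: 50.0
clock: 20.7
position: [396.4, -83.1, 232.1]
eef_rot: [2.004, 1.758, 0.531]
ft_force: [0.5, 0.8, -2.0]
finger_gap: 0.323
finger_force: 50.0
t 20.7 pos [396.4 -83.1 232.1] yaw -7.68 F [ 0.5  0.8 -2. ] gap 29.5 grip 50.0
shift now-axes [-0.0032  0.0049  0.0956] shift after-turn axes [-0.0028  0.0015  0.0957] turn [-0.0351 -0.0041 -0.0115]
```

View pics/c5.png

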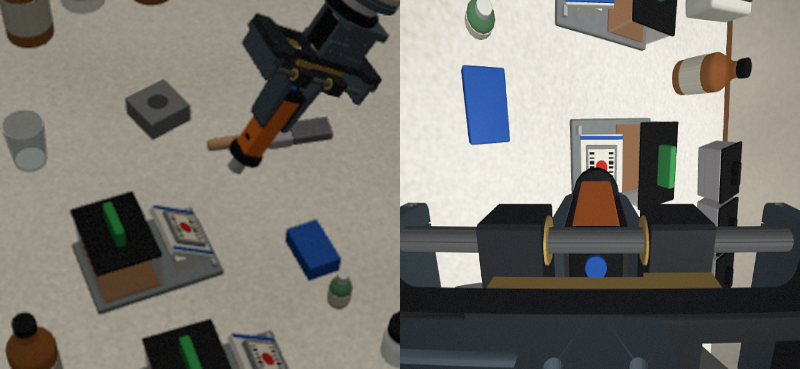

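```bash
python3 -m jog '[{"turn":[-0.0351,-0.0041,-0.0115],"xyz":[0,0,0],"claw":0},{"turn":[0,0,0],"xyz":[-0.001,0.0005,0.01],"claw":0},{"turn":[0,0,0],"xyz":[-0.001,0.0005,0.02],"claw":0},{"turn":[0,0,0],"xyz":[-0.0008,0.0005,0.02],"claw":0},{"turn":[0,0,0],"xyz":[0,0,0.02],"claw":0},{"turn":[0,0,0],"xyz":[0,0,0.012],"claw":0},{"turn":[0,0,0],"xyz":[0,0,0],"claw":0},{"turn":[0,0,0],"xyz":[0,0,0],"claw":0}]'
python3 - <<'E'
from h import *
from cell import grab_frame,observe
dot=np.array([524.1,-101.4,50.5])
f=grab_frame('scene');cv2.imwrite('pics/scene6.png',f['image']);pickle.dump(f,open('scene6.pkl','wb'));w=grab_frame('wrist');pickle.dump(w,open('wrist6.pkl','wb'))
go(dot+N*(102+5),Rt=RT)
s=observe();R=Ro.from_rotvec(s['eef_rot']).as_matrix();z=R[:,2];p=s['position']
im=f['image'].copy()
for d in(102,78,66,-40):
    q=proj(f,p+z*d)[0];print(d,(p+z*d).round(1),q.round(1))
h,S,v=cv2.split(hsv(f));C=cloud(f)
q=C-p;ax=q@z;m=(h>3)&(h<18)&(S>150)&(v>40)&(ax>-45)&(ax<70)&(np.linalg.norm(q-ax[...,None]*z,axis=-1)<35)
P=C[m];l=(P-p);c=l@z
for lo in range(-40,66,15):
    k=(c>lo)&(c<lo+15)
    if k.sum()>5: print(lo,k.sum(),np.median(l[k]@R,0).round(1))
h,S,v=cv2.split(hsv(f));m=(h>100)&(h<125)&(S>120)
for n,g in(('scene',f),('wrist',w)):
    h,S,v=cv2.split(hsv(g));C=cloud(g);q=C-(p-40*z)
    for b,_ in blobs((h>100)&(h<125)&(S>120)&(np.linalg.norm(q,axis=-1)<30),10):print(n,'blue spot in tool axes',(np.median(C[b],0)-p)@R)
d0=proj(f,dot)[0];x,y=d0.astype(int);print('dot',d0)
cv2.imwrite('pics/c6.png',cv2.resize(f['image'][y-75:y+35,x-70:x+80],(750,550),interpolation=cv2.INTER_CUBIC));print(x-70,y-75)
E
```

```text
clock: 21.6
position: [442.0, -89.8, 173.7]
eef_rot: [1.969, 1.747, 0.557]
ft_force: [0.3, -0.5, -2.2]
finger_gap: 0.322
finger_force: 50.0
t 21.7 pos [441.9 -90.1 174.3] yaw -6.91 F [-0.3 -1.5 -1.8] gap 29.9 grip 50.0
shift now-axes [-0.0015 -0.0032  0.042 ] shift after-turn axes [-0.0013 -0.003   0.042 ] turn [ 0.0027 -0.0043 -0.0001]
102 [500.3 -96.8  90.9] [330.7 192.7]
78 [486.5 -95.2 110.5] [336.6 184.8]
66 [479.7 -94.4 120.3] [339.6 180.8]
-40 [419.  -87.5 207. ] [367.4 143.7]
-40 16 [ 15.2   1.3 -26.6]
-25 62 [ 14.4   0.3 -16.9]
-10 65 [14.5 -0.1 -2.4]
5 60 [14.7  0.7 12.1]
20 110 [12.9 11.6 28.3]
35 107 [12.3 12.7 42.8]
50 112 [11.9 13.7 57.9]
65 17 [11.8  4.4 66.9]
scene blue spot in tool axes [  5.12698734   0.1602532  -41.10517298]
wrist blue spot in tool axes [ 16.10798394   3.2153569  -30.24392858]
wrist blue spot in tool axes [  1.22495765  -0.68318724 -41.07799833]
dot [320.37460118 207.15354314]
250 132
```

View pics/c6.png

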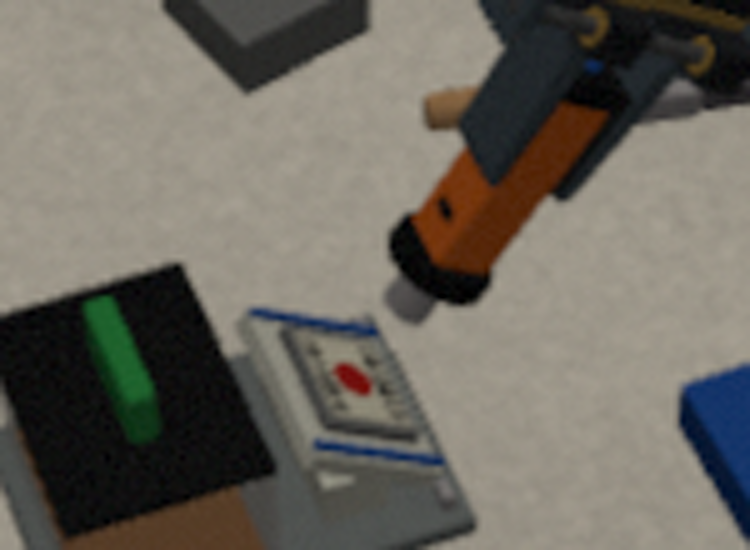

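```bash
python3 -m jog '[{"turn":[0,0,0],"xyz":[-0.0007,-0.0015,0.005],"claw":0},{"turn":[0.0027,-0.0043,0],"xyz":[-0.0007,-0.0015,0.008],"claw":0},{"turn":[0,0,0],"xyz":[0,0,0.008],"claw":0},{"turn":[0,0,0],"xyz":[0,0,0.008],"claw":0},{"turn":[0,0,0],"xyz":[0,0,0.006],"claw":0},{"turn":[0,0,0],"xyz":[0,0,0.002],"claw":0},{"turn":[0,0,0],"xyz":[0,0,0],"claw":0},{"turn":[0,0,0],"xyz":[0,0,0],"claw":0}]'
python3 - <<'E'
from h import *
from cell import grab_frame,observe
dot=np.array([524.1,-101.4,50.5])
f=grab_frame('scene');pickle.dump(f,open('scene7.pkl','wb'));s=observe()
go(dot+N*102,Rt=RT)
R=Ro.from_rotvec(s['eef_rot']).as_matrix();p=s['position'];print('tip',proj(f,p+102*R[:,2]),(p+102*R[:,2]-dot)@np.c_[np.cross(U,-N),U,N],'fN',s['ft_force']@N)
h,S,v=cv2.split(hsv(f))
x,y=250,132
cv2.imwrite('pics/c7.png',cv2.resize(f['image'][y+35:y+95,x+40:x+120],(800,600),interpolation=cv2.INTER_CUBIC))
E
```

```text
clock: 22.5
position: [460.4, -94.0, 142.3]
eef_rot: [1.969, 1.744, 0.55]
ft_force: [0.2, -0.4, -2.0]
finger_gap: 0.326
finger_force: 50.0
t 22.55 pos [460.4 -94.  142.3] yaw -6.91 F [ 0.2  0.3 -3.4] gap 29.8 grip 50.0
shift now-axes [ 0.0003 -0.0001  0.01  ] shift after-turn axes [ 0.0003 -0.0001  0.01  ] turn [ 0.0005  0.0006 -0.0001]
tip [[322.59271415 203.90036214]] [-0.3883999   0.19582575 10.02213671] fN -2.9055021951860978
```

View pics/c7.png

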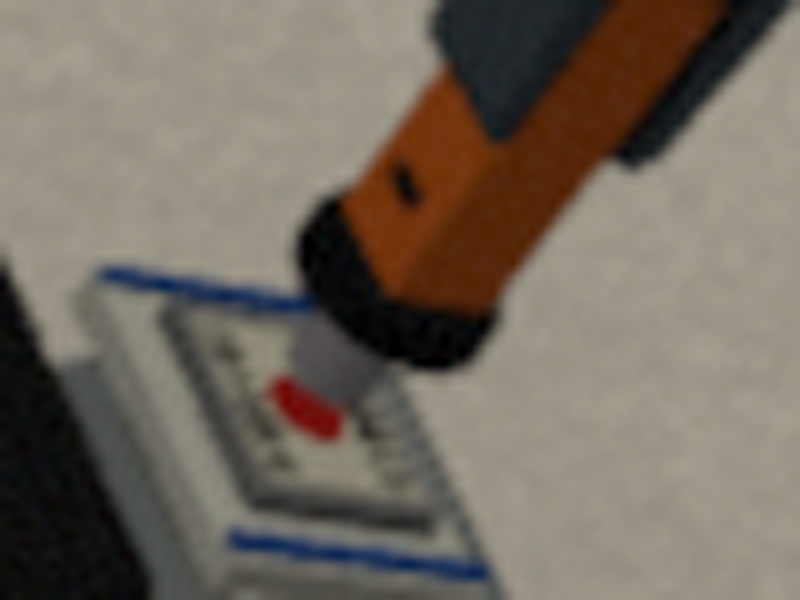

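```bash
cat >> h.py <<'E'
DOT=np.array([524.1,-101.4,50.5])
def feel(k=6):
    from cell import observe,grab_frame
    F=[];P=[]
    for i in range(k):
        s=observe();F.append(s['ft_force']);P.append(s['position']);grab_frame('top')
    R=Ro.from_rotvec(s['eef_rot']).as_matrix();p=np.mean(P,0);F=np.mean(F,0)
    print('t',round(s['clock'],2),'F (x,up,n)',np.round([F@RT[:,0],F@U,F@N],2),'tip-dot (x,up,n)',((p+102*R[:,2]-DOT)@np.c_[RT[:,0],U,N]).round(2),'tilt err',Ro.from_matrix(R.T@RT).as_rotvec().round(4))
E
python3 -c "
from h import *
feel()"
python3 -m jog '[{"turn":[0,0,0],"xyz":[0,0,0.001],"claw":0},{"turn":[0,0,0],"xyz":[0,0,0.001],"claw":0},{"turn":[0,0,0],"xyz":[0,0,0.001],"claw":0},{"turn":[0,0,0],"xyz":[0,0,0.001],"claw":0},{"turn":[0,0,0],"xyz":[0,0,0.001],"claw":0},{"turn":[0,0,0],"xyz":[0,0,0.001],"claw":0},{"turn":[0,0,0],"xyz":[0,0,0.001],"claw":0},{"turn":[0,0,0],"xyz":[0,0,0.001],"claw":0}]'
python3 -c "
from h import *
feel()"
```

```text
t 22.8 F (x,up,n) [ 0.13 -1.43 -1.94] tip-dot (x,up,n) [-0.42  0.11  9.91] tilt err [ 0.0002  0.0006 -0.0001]
clock: 23.65
position: [465.1, -94.6, 135.3]
eef_rot: [1.969, 1.744, 0.55]
ft_force: [-0.1, -0.1, -2.7]
finger_gap: 0.328
finger_force: 50.0
t 23.9 F (x,up,n) [-0.06 -1.58 -1.67] tip-dot (x,up,n) [-0.41 -0.04  1.55] tilt err [-0.      0.0006 -0.    ]
```

```bash
python3 -m jog '[{"turn":[0,0,0],"xyz":[0,0,0.0005],"claw":0},{"turn":[0,0,0],"xyz":[0,0,0.0005],"claw":0},{"turn":[0,0,0],"xyz":[0,0,0.0005],"claw":0},{"turn":[0,0,0],"xyz":[0,0,0.0005],"claw":0},{"turn":[0,0,0],"xyz":[0,0,0.0005],"claw":0},{"turn":[0,0,0],"xyz":[0,0,0.0005],"claw":0},{"turn":[0,0,0],"xyz":[0,0,0],"claw":0},{"turn":[0,0,0],"xyz":[0,0,0],"claw":0}]'
python3 -c "
from h import *
feel()"
```

```text
clock: 24.75
position: [466.8, -94.8, 132.9]
eef_rot: [1.969, 1.744, 0.55]
ft_force: [-1.5, -0.1, 0.1]
finger_gap: 0.328
finger_force: 50.0
t 25.0 F (x,up,n) [-0.23 -1.15  1.46] tip-dot (x,up,n) [-0.42 -0.01 -1.36] tilt err [ 0.      0.0006 -0.0002]
```

```bash
python3 -m jog '[{"turn":[0,0,0],"xyz":[0,0,0.0005],"claw":0},{"turn":[0,0,0],"xyz":[0,0,0.0005],"claw":0},{"turn":[0,0,0],"xyz":[0,0,0.0005],"claw":0},{"turn":[0,0,0],"xyz":[0,0,0.0005],"claw":0},{"turn":[0,0,0],"xyz":[0,0,0.0005],"claw":0},{"turn":[0,0,0],"xyz":[0,0,0.0005],"claw":0},{"turn":[0,0,0],"xyz":[0,0,0.0004],"claw":0},{"turn":[0,0,0],"xyz":[0,0,0],"claw":0}]'
python3 -c "
from h import *
feel(8)"
```

```text
clock: 25.85
position: [468.7, -95.0, 130.1]
eef_rot: [1.969, 1.744, 0.55]
ft_force: [-3.8, -0.4, 3.0]
finger_gap: 0.328
finger_force: 50.0
t 26.2 F (x,up,n) [-0.33 -0.61  4.17] tip-dot (x,up,n) [-0.41 -0.04 -4.76] tilt err [-0.      0.0006 -0.0001]
```

```bash
python3 -m jog '[{"turn":[0,0,0],"xyz":[0,0,0],"claw":0},{"turn":[0,0,0],"xyz":[0,0,0],"claw":0},{"turn":[0,0,0],"xyz":[0,0,0],"claw":0},{"turn":[0,0,0],"xyz":[0,0,0],"claw":0},{"turn":[0,0,0],"xyz":[0,0,0],"claw":0},{"turn":[0,0,0],"xyz":[0,0,0],"claw":0},{"turn":[0,0,0],"xyz":[0,0,0],"claw":0},{"turn":[0,0,0],"xyz":[0,0,0],"claw":0}]'
python3 -m jog '[{"turn":[0,0,0],"xyz":[0,0,0],"claw":0},{"turn":[0,0,0],"xyz":[0,0,0],"claw":0},{"turn":[0,0,0],"xyz":[0,0,0],"claw":0},{"turn":[0,0,0],"xyz":[0,0,0],"claw":0},{"turn":[0,0,0],"xyz":[0,0,0],"claw":0},{"turn":[0,0,0],"xyz":[0,0,0],"claw":0},{"turn":[0,0,0],"xyz":[0,0,0],"claw":0},{"turn":[0,0,0],"xyz":[0,0,0],"claw":0}]'
python3 -m jog '[{"turn":[0,0,0],"xyz":[0,0,0],"claw":0},{"turn":[0,0,0],"xyz":[0,0,0],"claw":0},{"turn":[0,0,0],"xyz":[0,0,0],"claw":0},{"turn":[0,0,0],"xyz":[0,0,0],"claw":0},{"turn":[0,0,0],"xyz":[0,0,0],"claw":0},{"turn":[0,0,0],"xyz":[0,0,0],"claw":0},{"turn":[0,0,0],"xyz":[0,0,0],"claw":0},{"turn":[0,0,0],"xyz":[0,0,0],"claw":0}]'
python3 -c "
from h import *
feel(3)"
python3 -m jog '[{"turn":[0,0,0],"xyz":[0,0,-0.002],"claw":0},{"turn":[0,0,0],"xyz":[0,0,-0.005],"claw":0},{"turn":[0,0,0],"xyz":[0,0,-0.012],"claw":0},{"turn":[0,0,0],"xyz":[0,0,-0.02],"claw":0},{"turn":[0,0,0],"xyz":[0,0,-0.025],"claw":0},{"turn":[0,0,0],"xyz":[0,0,-0.025],"claw":0},{"turn":[0,0,0],"xyz":[0,0,-0.02],"claw":0},{"turn":[0,0,0],"xyz":[0,0,-0.012],"claw":0}]'
python3 -c "
from h import *
go([435.4,-365.9,242],-19.2)"
```

```text
clock: 27.05
position: [468.7, -95.1, 130.1]
eef_rot: [1.969, 1.744, 0.55]
ft_force: [-3.0, -0.6, 2.1]
finger_gap: 0.326
finger_force: 50.0
clock: 27.85
position: [468.7, -95.1, 130.1]
eef_rot: [1.969, 1.744, 0.55]
ft_force: [-3.4, 0.2, 4.4]
finger_gap: 0.327
finger_force: 50.0
clock: 28.65
position: [468.7, -95.1, 130.1]
eef_rot: [1.969, 1.744, 0.55]
ft_force: [-3.2, 0.7, 2.9]
finger_gap: 0.327
finger_force: 50.0
t 28.75 F (x,up,n) [-0.1  -1.08  4.61] tip-dot (x,up,n) [-0.42 -0.03 -4.77] tilt err [-0.      0.0006 -0.0002]
clock: 29.6
position: [419.6, -86.3, 205.0]
eef_rot: [1.965, 1.747, 0.565]
ft_force: [0.7, 0.6, -2.6]
finger_gap: 0.329
finger_force: 50.0
t 29.6 pos [419.6 -86.3 205. ] yaw -6.9 F [ 0.7  0.6 -2.6] gap 30.0 grip 50.0
shift now-axes [-0.2756  0.0615 -0.0044] shift after-turn axes [-0.2589  0.1068 -0.037 ] turn [ 0.6132 -0.0755  0.2108]
```

```bash
python3 -m jog '[{"turn":[0.0767,-0.0094,0.0264],"xyz":[0,0,0],"claw":0},{"turn":[0.0767,-0.0094,0.0264],"xyz":[0,0,0],"claw":0},{"turn":[0.0767,-0.0094,0.0264],"xyz":[0,0,0],"claw":0},{"turn":[0.0767,-0.0094,0.0264],"xyz":[0,0,0],"claw":0},{"turn":[0.0767,-0.0094,0.0264],"xyz":[0,0,0],"claw":0},{"turn":[0.0767,-0.0094,0.0264],"xyz":[0,0,0],"claw":0},{"turn":[0.0767,-0.0094,0.0264],"xyz":[0,0,0],"claw":0},{"turn":[0.0767,-0.0094,0.0264],"xyz":[0,0,0],"claw":0}]'
python3 -m jog '[{"turn":[0,0,0],"xyz":[-0.02,0.008,-0.005],"claw":0},{"turn":[0,0,0],"xyz":[-0.038,0.016,-0.005],"claw":0},{"turn":[0,0,0],"xyz":[-0.038,0.016,-0.005],"claw":0},{"turn":[0,0,0],"xyz":[-0.038,0.016,-0.005],"claw":0},{"turn":[0,0,0],"xyz":[-0.038,0.016,-0.005],"claw":0},{"turn":[0,0,0],"xyz":[-0.038,0.016,-0.004],"claw":0},{"turn":[0,0,0],"xyz":[-0.034,0.012,-0.004],"claw":0},{"turn":[0,0,0],"xyz":[-0.015,0.007,-0.004],"claw":0}]'
python3 -m jog '[{"turn":[0,0,0],"xyz":[0,0,0],"claw":0},{"turn":[0,0,0],"xyz":[0,0,0],"claw":0},{"turn":[0,0,0],"xyz":[0,0,0],"claw":0},{"turn":[0,0,0],"xyz":[0,0,0],"claw":0},{"turn":[0,0,0],"xyz":[0,0,0],"claw":0},{"turn":[0,0,0],"xyz":[0,0,0],"claw":0},{"turn":[0,0,0],"xyz":[0,0,0],"claw":0},{"turn":[0,0,0],"xyz":[0,0,0],"claw":0}]'
python3 -c "
from h import *
go([435.4,-365.9,150],-19.2)"
```

```text
clock: 30.4
position: [423.8, -77.4, 204.7]
eef_rot: [2.43, 1.847, 0.173]
ft_force: [1.0, 1.0, -3.5]
finger_gap: 0.322
finger_force: 50.0
clock: 31.2
position: [452.1, -358.6, 245.2]
eef_rot: [2.429, 1.844, 0.176]
ft_force: [0.2, -0.0, -2.5]
finger_gap: 0.329
finger_force: 50.0
clock: 32.0
position: [452.6, -355.3, 245.4]
eef_rot: [2.427, 1.847, 0.178]
ft_force: [0.8, 0.0, -2.4]
finger_gap: 0.328
finger_force: 50.0
t 32.0 pos [ 452.6 -355.3  245.4] yaw -15.61 F [ 0.8  0.  -2.4] gap 29.9 grip 50.0
shift now-axes [-0.0186 -0.0268  0.0919] shift after-turn axes [-0.0157 -0.0128  0.0954] turn [ 0.1379 -0.0452  0.0654]
```

```bash
python3 -m jog '[{"turn":[0.0345,-0.0113,0.0164],"xyz":[0,0,0],"claw":0},{"turn":[0.0345,-0.0113,0.0164],"xyz":[0,0,0],"claw":0},{"turn":[0.0345,-0.0113,0.0164],"xyz":[0,0,0],"claw":0},{"turn":[0.0345,-0.0113,0.0164],"xyz":[0,0,0],"claw":0},{"turn":[0,0,0],"xyz":[-0.008,-0.0064,0.01],"claw":0},{"turn":[0,0,0],"xyz":[-0.0077,-0.0064,0.02],"claw":0},{"turn":[0,0,0],"xyz":[0,0,0.01],"claw":0},{"turn":[0,0,0],"xyz":[0,0,0],"claw":0}]'
python3 - <<'E'
from h import *
from cell import grab_frame
for i in range(3): grab_frame('top')
go([435.4,-365.9,112],-19.2)
w=grab_frame('wrist');C=cloud(w);h,S,v=cv2.split(hsv(w))
for b,_ in blobs((abs(C[...,2]-33.5)<5)&(np.hypot(C[...,0]-435,C[...,1]+366)<60),100):print('dock',b.sum(),rect(C[b]))
E
```

```text
clock: 32.8
position: [434.4, -365.4, 203.8]
eef_rot: [-2.559, -1.817, -0.0]
ft_force: [-1.2, 0.1, -2.9]
finger_gap: 0.326
finger_force: 50.0
t 32.95 pos [ 435.7 -366.1  206. ] yaw -19.21 F [-0.3  0.3 -2.4] gap 29.3 grip 50.0
shift now-axes [ 0.0001 -0.0004  0.094 ] shift after-turn axes [ 0.0001 -0.0004  0.094 ] turn [ 0.0009  0.0002 -0.0002]
dock 3691 [ 435.1 -365.5   76.2   76.2    7.6]
```

```bash
python3 -m jog '[{"turn":[0,0,0],"xyz":[0,-0.0004,0.012],"claw":0},{"turn":[0,0,0],"xyz":[0,0,0.02],"claw":0},{"turn":[0,0,0],"xyz":[0,0,0.018],"claw":0},{"turn":[0,0,0],"xyz":[0,0,0.016],"claw":0},{"turn":[0,0,0],"xyz":[0,0,0.012],"claw":0},{"turn":[0,0,0],"xyz":[0,0,0.008],"claw":0},{"turn":[0,0,0],"xyz":[0,0,0.003],"claw":0},{"turn":[0,0,0],"xyz":[0,0,0],"claw":0}]'
python3 -m jog '[{"turn":[0,0,0],"xyz":[0,0,0.0006],"claw":0},{"turn":[0,0,0],"xyz":[0,0,0.0006],"claw":0},{"turn":[0,0,0],"xyz":[0,0,0.0006],"claw":0},{"turn":[0,0,0],"xyz":[0,0,0.0006],"claw":0},{"turn":[0,0,0],"xyz":[0,0,0.0006],"claw":0},{"turn":[0,0,0],"xyz":[0,0,0.0006],"claw":0},{"turn":[0,0,0],"xyz":[0,0,0],"claw":0},{"turn":[0,0,0],"xyz":[0,0,0],"claw":0}]'
python3 -c "
from h import *
go([435.4,-365.9,112],-19.2)"
```

```text
clock: 33.8
position: [435.0, -365.9, 116.3]
eef_rot: [-2.561, -1.82, 0.0]
ft_force: [-0.6, 0.2, -1.3]
finger_gap: 0.326
finger_force: 50.0
clock: 34.6
position: [435.0, -365.8, 112.8]
eef_rot: [-2.561, -1.819, 0.0]
ft_force: [-0.3, -1.1, -2.6]
finger_gap: 0.33
finger_force: 50.0
t 34.6 pos [ 435.  -365.8  112.8] yaw -19.21 F [-0.3 -1.1 -2.6] gap 30.1 grip 50.0
shift now-axes [0.     0.0004 0.0008] shift after-turn axes [0.     0.0004 0.0008] turn [-0.0001 -0.0001 -0.0002]
```

```bash
python3 -m jog '[{"turn":[0,0,0],"xyz":[0,0,0.0002],"claw":0},{"turn":[0,0,0],"xyz":[0,0,0.0002],"claw":0},{"turn":[0,0,0],"xyz":[0,0,0.0002],"claw":0},{"turn":[0,0,0],"xyz":[0,0,0.0002],"claw":0},{"turn":[0,0,0],"xyz":[0,0,0],"claw":0},{"turn":[0,0,0],"xyz":[0,0,0],"claw":0},{"turn":[0,0,0],"xyz":[0,0,0],"claw":0},{"turn":[0,0,0],"xyz":[0,0,0],"claw":0}]'
python3 -c "
from h import *
go([435.4,-365.9,112],-19.2)"
```

```text
clock: 35.4
position: [435.0, -365.8, 112.0]
eef_rot: [-2.561, -1.82, 0.0]
ft_force: [0.2, 0.3, 0.8]
finger_gap: 0.326
finger_force: 50.0
t 35.4 pos [ 435.  -365.8  112. ] yaw -19.21 F [0.2 0.3 0.8] gap 29.7 grip 50.0
shift now-axes [0.     0.0004 0.    ] shift after-turn axes [0.     0.0004 0.    ] turn [-0.     -0.     -0.0002]
```

```bash
python3 -m jog '[{"turn":[0,0,0],"xyz":[0,0,0.0002],"claw":0},{"turn":[0,0,0],"xyz":[0,0,0],"claw":0},{"turn":[0,0,0],"xyz":[0,0,0],"claw":0.035},{"turn":[0,0,0],"xyz":[0,0,0],"claw":0.045},{"turn":[0,0,0],"xyz":[0,0,0],"claw":0.06},{"turn":[0,0,0],"xyz":[0,0,0],"claw":0.07},{"turn":[0,0,0],"xyz":[0,0,0],"claw":0.07},{"turn":[0,0,0],"xyz":[0,0,0],"claw":0.07}]'
python3 -m jog '[{"turn":[0,0,0],"xyz":[0,0,-0.005],"claw":0.07},{"turn":[0,0,0],"xyz":[0,0,-0.015],"claw":0.07},{"turn":[0,0,0],"xyz":[0,0,-0.025],"claw":0.07},{"turn":[0,0,0],"xyz":[0,0,-0.03],"claw":0.07},{"turn":[0,0,0],"xyz":[0,0,-0.03],"claw":0.07},{"turn":[0,0,0],"xyz":[0,0,-0.03],"claw":0.07},{"turn":[0,0,0],"xyz":[0,0,-0.02],"claw":0.07},{"turn":[0,0,0],"xyz":[0,0,-0.01],"claw":0.07}]'
python3 - <<'E'
from h import *
from cell import grab_frame
plate(names=('scene',),tag='z')
w=grab_frame('wrist');C=cloud(w);h,S,v=cv2.split(hsv(w));nr=np.hypot(C[...,0]-435,C[...,1]+366)<60
for lo,hi in((146,158),(30,38)):
    for b,_ in blobs((C[...,2]>lo)&(C[...,2]<hi)&nr,100):print(lo,b.sum(),np.median(C[b],0).round(1),rect(C[b]))
go([435,-366,270],-19.2)
cv2.imwrite('pics/fin.png',cv2.imread('pics/scenez.png'))
E
```

```text
clock: 36.2
position: [435.0, -365.8, 111.8]
eef_rot: [-2.561, -1.819, -0.0]
ft_force: [0.0, -0.7, 0.8]
finger_gap: 0.76
finger_force: 0.0
clock: 37.0
position: [435.4, -366.2, 279.0]
eef_rot: [2.559, 1.818, 0.001]
ft_force: [0.6, 0.0, -0.8]
finger_gap: 0.769
finger_force: 0.0
scene lid 1478 z 88.07 slope mm/100 [-0.02 -0.04] [ 627.7 -112.3  125.    88.5   82.6]
scene other 2067 z 87.45 slope mm/100 [-0.43 -0.76] [636.7 129.5 122.1  90.7  80.1]
146 1501 [ 435.2 -364.   151.2] [ 435.  -364.9   31.3   31.1   70.5]
30 2430 [ 450.2 -348.8   33.3] [ 435.  -365.6   76.4   76.4    7.7]
t 37.1 pos [ 435.3 -366.1  277.9] yaw -19.21 F [-0.  -0.1 -0.1] gap 70.0 grip 0.0
shift now-axes [ 0.     -0.0003  0.0079] shift after-turn axes [ 0.     -0.0003  0.0079] turn [ 0.0018  0.0009 -0.0002]
```

View pics/fin.png

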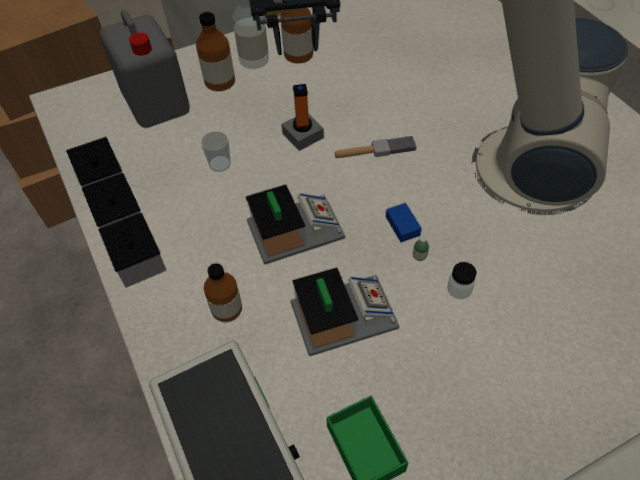

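The picture shows the lid seated flat on the dish (275,210), the reader upright in its dock (301,110), and everything else where it was.

```bash
python3 -c "
from cell import arm
print(arm.close_job())"
```

```text
the job is handed in; nothing more can be done
None
```

The job is done and handed in at about 37 s: the lid is closed flat on the dish, the reader's nose was pressed about 5 mm onto the middle of the tag and held for nearly 3 s, and the reader is back upright in its dock with nothing else moved.

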